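# Find the rocking biscuit-box lid and press it home

### The job

Four biscuit boxes stand on the baking tray and one of their lids is not on properly. Press on the middle of a long edge of one lid after another until you find the one that rocks, then press both short ends of that lid down until it sits fully home and level. Just press, do not lift any lid, and leave the shaker, cutter, jar and spatula where they are.

Things in the scene. Friction and masses are not known exactly. Their poses are not given: they have to be found in the camera images.
- lid_a_top (a point): top centre of one of four identical green lids on a row of clear biscuit boxes. Lid 148 mm long (x axis, about away from the robot), 108 wide (y axis, along the row), z up, flat, with a 34 mm wide tab on each short end. Boxes about 122 mm apart. All tops start level, 95 to 97 mm above the work surface; heights differ from box to box and do not tell which of the four is loose
- lid_b_top (a point): same point on another of the four lids, any of which may be the loose one. Three lids are snapped on and rigid. The loose one looks the same but stands 4 mm above its seat: a light press (2 N is plenty) near the middle of a long edge, about 38 mm from the centre along +y or -y, tilts it about its x axis by about 0.1 rad; it falls back level when let go
- lid_c_top (a point): same point on another of the four lids, any of which may be the loose one. Seating: the loose lid's seal has stuck at the middle of both short ends. Pressed there (about 55 mm from the centre along +x or -x) an end slides down 4 mm against about 10 N, then stops hard and stays down; both ends have to go down
- lid_d_top (a point): same point on another of the four lids, any of which may be the loose one. The box wall under a lid runs 70 mm from its centre along x and 50 mm along y; the lid's skirt reaches 12 mm down outside it with 2 mm play, so a pressed lid stays on its box
- tray: low aluminium baking tray, 200 mm (its x axis) by 600 mm (its y axis), rim 18 mm high, fixed to the table; origin at the centre of its underside. The boxes stand on it in a row along its y axis and do not slide
- shaker: bystander: steel sugar shaker, 40 mm across and 88 mm high, standing loose on the tray at its +y end; origin at the centre of its foot
- cutter: bystander: round steel pastry cutter (a ring), 42 mm across and 32 mm high, loose on the tray at its -y end; origin at the centre of its lower edge
- jar: bystander: amber glass jar with white cap, 72 mm across and 100 mm high, loose on the table beyond the tray; origin at the centre of its foot
- spatula: bystander: spatula about 260 mm long lying loose on the table beyond the tray, roughly along y; origin on its underside

How it is judged:
On the way:
1. the loose lid is pressed on a long edge so that it rocks sideways (tilts by more than 0.05 rad) (angle between any of lid_a_top, lid_b_top, lid_c_top, lid_d_top's own z axis and vertical above 0.05 rad), for 0.1 s.
At the end, for the whole second after the job is handed in: The loose lid has gone down by more than 3.2 mm from its starting height (4 mm is fully home), lies level within 0.015 rad and is still on its box, within 6 mm of where it started (((distance of lid_a_top from where it was at the start of the episode between 0.0032 and 0.006 m and height (world z) of lid_a_top below 0.0938 m and angle between lid_a_top's own z axis and vertical below 0.015 rad) or (distance of lid_b_top from where it was at the start of the episode between 0.0032 and 0.006 m and height (world z) of lid_b_top below 0.0938 m and angle between lid_b_top's own z axis and vertical below 0.015 rad) or (distance of lid_c_top from where it was at the start of the episode between 0.0032 and 0.006 m and height (world z) of lid_c_top below 0.0938 m and angle between lid_c_top's own z axis and vertical below 0.015 rad) or (distance of lid_d_top from where it was at the start of the episode between 0.0032 and 0.006 m and height (world z) of lid_d_top below 0.0938 m and angle between lid_d_top's own z axis and vertical below 0.015 rad))); the robot touches nothing.
It fails at once if a lid is lifted, carried or shoved off its box (moved over 20 mm) (distance of any of lid_a_top, lid_b_top, lid_c_top, lid_d_top from where it was at the start of the episode above 0.02 m).
It fails at once if the shaker, cutter, jar or spatula is moved by over 20 mm (distance of any of shaker, cutter, jar, spatula from where it was at the start of the episode above 0.02 m).
It also fails if it takes over 48 s, if anything falls off the work surface, if the arm or the gripper's body presses on something with over 40 N, if the wrist force passes 120 N, or if a joint passes its speed limit or range.

### The arm

A 6-joint arm with a two-finger parallel gripper is mounted at the origin on the work surface. World frame = base frame: x ahead of the robot, y to its left, z up, the work surface at z = 0. Lengths are in m, angles in rad, forces in N, time in s.
With the tool pointing down it reaches from about 0.25 to 0.8 m from the base axis. Payload 3.9 kg.
Tool frame: the origin (TCP) lies on the centre line of the jaws, within the pads' length; the fingertips stand 22 mm ahead of it and the grasp point (between the pads) lies 3 mm ahead of it; z points along the fingers, y is the line along which they close (so a half turn about z gives the same grasp; the last joint's range is limited). The gripper opens to 85 mm and grips with 20 to 120 N. Pads are 22 mm wide; open, the fingers measure 114 mm over their backs; the gripper's body (76 mm by 85 mm) begins 54 mm behind the grasp point. The pads swing forward as they close: fully open they stand 13 mm farther back than shut.
Start: joints at [-1.177, 0.26, -0.138, 1.173, 0, 1.571], TCP at [0.201, -0.485, 0.253] pointing down, gripper open.
Joint ranges: [-2.78, 2.78], [-0.83, 1.72], [-1.28, 1.37], [-1.9, 2.12], [-1.57, 1.48], [-3.14, 3.14]. Speed limits (rad/s): [2.57, 2.57, 3.14, 3.14, 3.14, 3.14].

### API

Orientations are given as a unit quaternion [w, x, y, z].
In Python, from plant import manip, optics, workorder gives the robot as it stands.
- The arm moves only by the shell command python3 -m jog 'ROWS' [FORCE]. ROWS is JSON, a list of rows, each an object with "rot": the turn, a rotation vector about the world's x, y, z in degrees, a list of three; "delta_pos": the shift along the world's x, y, z in cm, a list of three; "grip": the closure, from -1 (fully open) to 1 (shut), so that 0 is half open. A call has exactly 10 rows; each row is the pose to reach, as a shift and turn from the pose commanded when the call began; what a row does not reach only later rows make up. A row lasts 1/10 s, in which the tool goes at most 50 mm and 8.59 degrees, less where a joint would pass 70% of its speed; a pose out of reach is approached as far as the arm can. A call with a gripper value outside its range is refused whole. The fingers move at their own pace and stop on an object; FORCE is the grip in N (left out, the last holds). Time passes only in rows, so rows that repeat a pose let the fingers close, or fill a call up. It gives the time, the measured TCP pose, the force, the opening and the grip force at its end, in the units of the state.
- manip.state(): the state, without advancing time (a new reading comes with each control period).
- optics.snapshot(name): name is "scene" or "top" or "wrist"; returns (picture, depth): 480x640x3 uint8, red, green, blue; 480x640 float32, m along the optical axis (not along the pixel's ray), 0 where there is no reading.
- optics.calibration(name): a dict with "K" (3x3 intrinsics, pixels), "R" (3x3) and "t" (3): a world point X has camera coordinates R X + t; the wrist camera has in their place "T_tool_cam" (4x4, takes a point from camera to tool coordinates, whose origin is the TCP and whose axes are the flange's). Camera axes: x right, y down, z forward; pixel columns grow to the right and rows downward; lengths in m; the calibration is good to about 2 mm. A picture is of the moment at which its call begins: read the wrist's pose just before it. calibration takes no time and is no camera call.
- workorder.finish_job(): hands the job in; it is judged then, once.
The state is a dict: "clock": time; "joints": joint angles; "joint_velocities": joint speeds; "effort": joint torques, N m; "eef_pos": TCP position; "ee_rot": TCP orientation; "wrist_force": force on the tool from outside, world axes, zero at the start; "moment": the same for the moment, N m; "opening": finger opening in m; "gripper_force": force on a finger pad.
Only numpy, scipy, OpenCV 4.12 (cv2) and the standard library are available. Lean on these libraries where they do the work, as an engineer would, in place of code of your own. Each camera call takes 0.05 s, during which the arm holds its last target. There are 200 camera calls.

## Working session

There is one attempt and no reset: what is moved stays moved. The work goes in short steps, Python scripts to look and compute and a shell command to move; the robot and the scene stay as the last step left them, time stands still between calls to the robot, and variables do not carry over. Pictures are saved under pics/ and viewed, at most 10 in all, crops included, and the job is handed in when it is done.

```bash
mkdir -p pics
cat > h.py <<'E'
import numpy as np, cv2
from plant import manip, optics, workorder
E
python3 - <<'E'
from h import *
print(manip.state())
for n in ("scene","top"):
    p,d=optics.snapshot(n); c=optics.calibration(n)
    cv2.imwrite(f"pics/{n}0.png",p[...,::-1]); np.savez(f"{n}0.npz",p=p,d=d)
    print(n,c)
E
```

```text
{'clock': 0.0, 'joints': array([-1.17699493e+00,  2.60669675e-01, -1.39400294e-01,  1.17270858e+00,
        3.59671089e-05,  1.57077700e+00]), 'joint_velocities': array([-0.00068306, -0.00132468, -0.00089192,  0.00204431,  0.00086446,
       -0.00139355]), 'effort': array([ 2.66565633e-05, -4.05678535e+01,  2.53923064e+01,  1.89211528e-02,
       -3.34799154e-05,  9.90109328e-09]), 'eef_pos': array([ 0.20120102, -0.48420381,  0.25246058]), 'ee_rot': array([-9.75478569e-04,  9.80675237e-01,  1.95640221e-01, -1.76246088e-04]), 'wrist_force': array([-0.26550471, -0.49157432,  0.0126757 ]), 'moment': array([0.00324133, 0.01472578, 0.01611265]), 'gripper_force': 0.0, 'opening': 0.08500476030838862}
scene {'K': array([[542.07272368,   0.        , 320.35745815],
       [  0.        , 542.07272368, 243.04325491],
       [  0.        ,   0.        ,   1.        ]]), 'R': array([[ 0.18520769,  0.98269603,  0.00257184],
       [ 0.61162749, -0.11322358, -0.78300207],
       [-0.76916183,  0.14659101, -0.62201379]]), 't': array([-0.13099669, -0.30797972,  1.67169138])}
top {'K': array([[456.62440406,   0.        , 315.10846613],
       [  0.        , 456.62440406, 236.87235436],
       [  0.        ,   0.        ,   1.        ]]), 'R': array([[ 1.41294147e-04, -9.99954946e-01, -9.49136370e-03],
       [-9.93160165e-01,  9.67888961e-04, -1.16755938e-01],
       [ 1.16759864e-01,  9.44294128e-03, -9.93115283e-01]]), 't': array([0.03794764, 0.62478909, 0.83423399])}
```

View pics/top0.png

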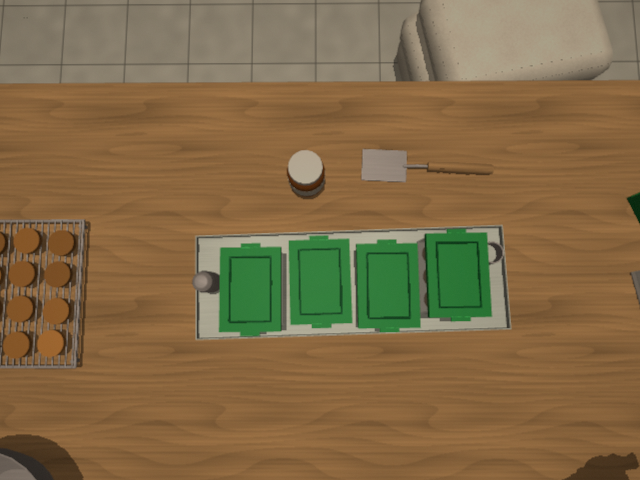

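View pics/scene0.png

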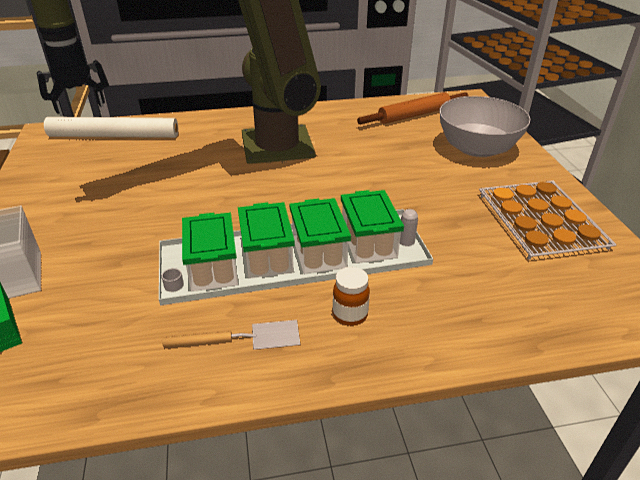

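Run:
```python
from h import *
z=np.load("top0.npz"); p,d=z['p'],z['d']; c=optics.calibration("top")
hsv=cv2.cvtColor(p,cv2.COLOR_RGB2HSV)
m=cv2.inRange(hsv,(35,60,40),(90,255,255))
m=cv2.morphologyEx(m,cv2.MORPH_OPEN,np.ones((5,5)))
cs,_=cv2.findContours(m,cv2.RETR_EXTERNAL,cv2.CHAIN_APPROX_NONE)
C=-c['R'].T@c['t']
for k in cs:
    if cv2.contourArea(k)<500: continue
    uv=k[:,0,:].astype(float); r=np.c_[uv,np.ones(len(uv))]@np.linalg.inv(c['K']).T@c['R']
    P=C+r*((0.096-C[2])/r[:,2])[:,None]
    R=cv2.minAreaRect(P[:,:2].astype(np.float32))
    mm=np.zeros_like(m); cv2.drawContours(mm,[k],-1,255,-1); mm=cv2.erode(mm,np.ones((9,9)))&((d>0)*255).astype(np.uint8)
    v,u=np.nonzero(mm); 
    if len(u)==0: continue
    D=d[v,u]; X=((np.c_[u,v,np.ones(len(u))]@np.linalg.inv(c['K']).T)*D[:,None]-c['t'])@c['R']
    print(cv2.boundingRect(k),cv2.contourArea(k),R,np.median(X,0),np.percentile(X[:,2],[10,90]))
```

```text
(219, 243, 63, 94) 5266.0 ((0.5260231494903564, 0.15191182494163513), (0.16267029941082, 0.10824202746152878), 1.2546511888504028) [0.52579705 0.15199373 0.09575719] [0.09399257 0.09752703]
(356, 239, 65, 93) 5356.5 ((0.5336962342262268, -0.09008553624153137), (0.16070610284805298, 0.1100391298532486), 0.6979949474334717) [ 0.5310925  -0.09035915  0.0949685 ] [0.09319134 0.09676058]
(289, 235, 63, 93) 5222.0 ((0.5405930280685425, 0.029015999287366867), (0.16147032380104065, 0.10812482982873917), 1.4061915874481201) [0.53975958 0.02855633 0.09585305] [0.09410362 0.09758492]
(425, 228, 67, 93) 5405.5 ((0.5528331995010376, -0.2126348465681076), (0.16133923828601837, 0.1114492192864418), 0.8323677778244019) [ 0.55030041 -0.21315355  0.09511118] [0.09337876 0.09692253]
```

The top view shows the four green lids at about (250,288), (320,281), (388,285) and (458,275), all nearly square to the world axes. The shaker is at (205,281), the cutter at (494,252), and the jar and spatula lie beyond the tray, so the lids are clear. I'll shut the gripper, square it up and hover over the +y edge of the rightmost lid.

```bash
python3 -m jog '[{"delta_pos":[4,3.5,-1],"rot":[0,0,-4],"grip":1},{"delta_pos":[8,7,-2],"rot":[0,0,-8],"grip":1},{"delta_pos":[12,10.5,-3],"rot":[0,0,-12],"grip":1},{"delta_pos":[16,14,-4],"rot":[0,0,-16],"grip":1},{"delta_pos":[20,17.5,-5],"rot":[0,0,-20],"grip":1},{"delta_pos":[24,21,-6],"rot":[0,0,-22.6],"grip":1},{"delta_pos":[28,25,-7],"rot":[0,0,-22.6],"grip":1},{"delta_pos":[32,28.5,-8],"rot":[0,0,-22.6],"grip":1},{"delta_pos":[35,31,-9],"rot":[0,0,-22.6],"grip":1},{"delta_pos":[35,31,-10],"rot":[0,0,-22.6],"grip":1}]' 30
```

```text
clock: 1.1
eef_pos: [0.5546, -0.1721, 0.1531]
ee_rot: [-0.0, 1.0, 0.001, 0.001]
wrist_force: [-1.1, 0.0, 0.0]
opening: -0.0002
gripper_force: 0.0
```

```bash
python3 -m jog '[{"delta_pos":[0,0,-1.5],"rot":[0,0,0],"grip":1},{"delta_pos":[0,0,-3],"rot":[0,0,0],"grip":1},{"delta_pos":[0,0,-3.2],"rot":[0,0,0],"grip":1},{"delta_pos":[0,0,-3.3],"rot":[0,0,0],"grip":1},{"delta_pos":[0,0,-3.4],"rot":[0,0,0],"grip":1},{"delta_pos":[0,0,-3.5],"rot":[0,0,0],"grip":1},{"delta_pos":[0,0,-3.55],"rot":[0,0,0],"grip":1},{"delta_pos":[0,0,-3.6],"rot":[0,0,0],"grip":1},{"delta_pos":[0,0,-3.6],"rot":[0,0,0],"grip":1},{"delta_pos":[0,0,-3.6],"rot":[0,0,0],"grip":1}]'
```

```text
clock: 2.1
eef_pos: [0.5515, -0.1748, 0.1174]
ee_rot: [0.0, 1.0, -0.0, 0.0]
wrist_force: [0.3, 0.2, -0.5]
opening: 0.0
gripper_force: 0.0
```

```bash
python3 -m jog '[{"delta_pos":[0,0,-0.05],"rot":[0,0,0],"grip":1},{"delta_pos":[0,0,-0.1],"rot":[0,0,0],"grip":1},{"delta_pos":[0,0,-0.15],"rot":[0,0,0],"grip":1},{"delta_pos":[0,0,-0.2],"rot":[0,0,0],"grip":1},{"delta_pos":[0,0,-0.25],"rot":[0,0,0],"grip":1},{"delta_pos":[0,0,-0.25],"rot":[0,0,0],"grip":1},{"delta_pos":[0,0,-0.25],"rot":[0,0,0],"grip":1},{"delta_pos":[0,0,-0.25],"rot":[0,0,0],"grip":1},{"delta_pos":[0,0,-0.25],"rot":[0,0,0],"grip":1},{"delta_pos":[0,0,-0.25],"rot":[0,0,0],"grip":1}]'
```

```text
clock: 3.1
eef_pos: [0.5515, -0.1749, 0.1172]
ee_rot: [0.0, 1.0, -0.0, 0.001]
wrist_force: [-5.0, 0.9, 13.6]
opening: -0.0002
gripper_force: 7.2
```

Lid D is rigid (13.6 N, no give). Next is lid C.

```bash
python3 -m jog '[{"delta_pos":[0,0,2.5],"rot":[0,0,0],"grip":1},{"delta_pos":[-1,4.5,2.5],"rot":[0,0,0],"grip":1},{"delta_pos":[-2,9,2.5],"rot":[0,0,0],"grip":1},{"delta_pos":[-2,12.3,2],"rot":[0,0,0],"grip":1},{"delta_pos":[-2,12.3,0.7],"rot":[0,0,0],"grip":1},{"delta_pos":[-2,12.3,0.3],"rot":[0,0,0],"grip":1},{"delta_pos":[-2,12.3,0.15],"rot":[0,0,0],"grip":1},{"delta_pos":[-2,12.3,0.05],"rot":[0,0,0],"grip":1},{"delta_pos":[-2,12.3,0],"rot":[0,0,0],"grip":1},{"delta_pos":[-2,12.3,0],"rot":[0,0,0],"grip":1}]'
```

```text
clock: 4.1
eef_pos: [0.5317, -0.0524, 0.1151]
ee_rot: [0.0, 1.0, -0.001, 0.0]
wrist_force: [0.1, 0.1, 0.2]
opening: 0.0003
gripper_force: 0.2
```

```bash
python3 -m jog '[{"delta_pos":[0,0,-0.05],"rot":[0,0,0],"grip":1},{"delta_pos":[0,0,-0.1],"rot":[0,0,0],"grip":1},{"delta_pos":[0,0,-0.15],"rot":[0,0,0],"grip":1},{"delta_pos":[0,0,-0.15],"rot":[0,0,0],"grip":1},{"delta_pos":[0,0,-0.15],"rot":[0,0,0],"grip":1},{"delta_pos":[0,0,-0.15],"rot":[0,0,0],"grip":1},{"delta_pos":[0,0,-0.15],"rot":[0,0,0],"grip":1},{"delta_pos":[0,0,-0.15],"rot":[0,0,0],"grip":1},{"delta_pos":[0,0,-0.15],"rot":[0,0,0],"grip":1},{"delta_pos":[0,0,-0.15],"rot":[0,0,0],"grip":1}]'
```

```text
clock: 5.1
eef_pos: [0.5317, -0.0524, 0.1147]
ee_rot: [0.001, 1.0, -0.001, 0.001]
wrist_force: [-2.9, -0.8, 9.6]
opening: 0.0003
gripper_force: 4.4
```

Run:
```python
from h import *
p,d=optics.snapshot("scene"); cv2.imwrite("pics/scene1.png",cv2.resize(p[170:310,150:450,::-1],(800,373)))
print(manip.state()['wrist_force'],manip.state()['eef_pos'])
```

```text
[-2.88841493 -1.11897739  8.59440514] [ 0.53172508 -0.05240528  0.1146999 ]
```

View pics/scene1.png

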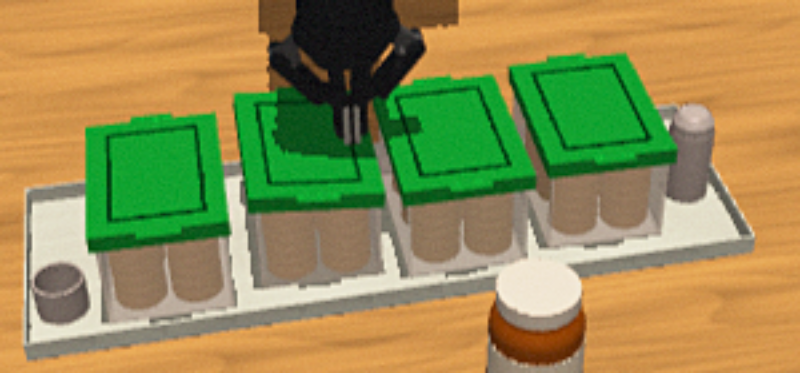

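Run:
```python
from h import *
c=optics.calibration("top"); C=-c['R'].T@c['t']
z=np.load("top0.npz"); D0=z['d']; D1=optics.snapshot("top")[1]
v,u=np.mgrid[0:480,0:640]
for nm,d in (("before",D0),("now",D1)):
    X=((np.stack([u,v,np.ones_like(u)],-1)@np.linalg.inv(c['K']).T)*d[...,None]-c['t'])@c['R']
    for cx,cy in ((.526,.152),(.540,.029),(.532,-.090),(.5515,-.213)):
        m=(abs(X[...,0]-cx)<.06)&(abs(X[...,1]-cy)<.045)&(abs(X[...,2]-.096)<.012)&(d>0)
        P=X[m]; A=np.c_[P[:,0]-cx,P[:,1]-cy,np.ones(len(P))]
        print(nm,cy,m.sum(),np.round(np.linalg.lstsq(A,P[:,2],rcond=None)[0],4))
```

```text
before 0.152 3526 [-0.0006 -0.0015  0.0958]
before 0.029 3514 [0.0013 0.0008 0.0958]
before -0.09 3532 [ 0.0013 -0.0009  0.095 ]
before -0.213 3484 [ 0.0001 -0.0018  0.0951]
now 0.152 3531 [ 0.0001 -0.0008  0.0958]
now 0.029 3316 [-0.0001 -0.0025  0.0959]
now -0.09 1 [0.0046 0.004  0.0911]
now -0.213 0 [0. 0. 0.]
```

The crop shows the fingertips on the right-hand edge of the second lid from the left, at (350,130), with that lid apparently leaning slightly. The arm hides it from the top camera, so I'll measure it with scene depth.

```bash
cat >> h.py <<'E'
def tilts(d,n="scene"):
    c=optics.calibration(n); v,u=np.mgrid[0:480,0:640]
    X=((np.stack([u,v,np.ones_like(u)],-1)@np.linalg.inv(c['K']).T)*d[...,None]-c['t'])@c['R']
    for cx,cy in ((.526,.152),(.540,.029),(.532,-.090),(.5515,-.213)):
        m=(abs(X[...,0]-cx-.02)<.045)&(abs(X[...,1]-cy)<.045)&(abs(X[...,2]-.094)<.01)&(d>0)
        P=X[m]; A=np.c_[P[:,0]-cx,P[:,1]-cy,np.ones(len(P))]
        print(cy,m.sum(),np.round(np.linalg.lstsq(A,P[:,2],rcond=None)[0],4))
E
python3 - <<'E'
from h import *
tilts(np.load("scene0.npz")['d']); tilts(optics.snapshot("scene")[1]); print(manip.state()['clock'])
E
```

```text
0.152 931 [ 0.0018 -0.0001  0.0939]
0.029 1005 [ 0.0011 -0.0001  0.094 ]
-0.09 1032 [0.0018 0.0016 0.093 ]
-0.213 1112 [ 0.0047 -0.0004  0.0929]
0.152 930 [0.0046 0.0003 0.0938]
0.029 1003 [0.003  0.0027 0.0939]
-0.09 966 [-0.0083 -0.0792  0.0942]
-0.213 1113 [0.0049 0.0011 0.093 ]
5.25
```

Lid C has tilted by 0.08 rad, so it is the loose one. I'll press its near end.

```bash
python3 -m jog '[{"delta_pos":[0,0,2.5],"rot":[0,0,0],"grip":1},{"delta_pos":[-2.5,-1.8,2.5],"rot":[0,0,0],"grip":1},{"delta_pos":[-5.5,-3.8,2],"rot":[0,0,0],"grip":1},{"delta_pos":[-5.5,-3.8,1],"rot":[0,0,0],"grip":1},{"delta_pos":[-5.5,-3.8,0.5],"rot":[0,0,0],"grip":1},{"delta_pos":[-5.5,-3.8,0.3],"rot":[0,0,0],"grip":1},{"delta_pos":[-5.5,-3.8,0.1],"rot":[0,0,0],"grip":1},{"delta_pos":[-5.5,-3.8,-0.1],"rot":[0,0,0],"grip":1},{"delta_pos":[-5.5,-3.8,-0.3],"rot":[0,0,0],"grip":1},{"delta_pos":[-5.5,-3.8,-0.4],"rot":[0,0,0],"grip":1}]'; python3 -m jog '[{"delta_pos":[0,0,-0.05],"rot":[0,0,0],"grip":1},{"delta_pos":[0,0,-0.1],"rot":[0,0,0],"grip":1},{"delta_pos":[0,0,-0.1],"rot":[0,0,0],"grip":1},{"delta_pos":[0,0,-0.1],"rot":[0,0,0],"grip":1},{"delta_pos":[0,0,-0.1],"rot":[0,0,0],"grip":1},{"delta_pos":[0,0,-0.1],"rot":[0,0,0],"grip":1},{"delta_pos":[0,0,-0.1],"rot":[0,0,0],"grip":1},{"delta_pos":[0,0,-0.1],"rot":[0,0,0],"grip":1},{"delta_pos":[0,0,-0.1],"rot":[0,0,0],"grip":1},{"delta_pos":[0,0,-0.1],"rot":[0,0,0],"grip":1}]'
```

```text
clock: 6.25
eef_pos: [0.4762, -0.0899, 0.1133]
ee_rot: [0.001, 1.0, -0.0, -0.0]
wrist_force: [-16.1, 0.2, 45.2]
opening: 0.0002
gripper_force: 22.9
clock: 7.25
eef_pos: [0.4762, -0.0899, 0.1133]
ee_rot: [0.001, 1.0, -0.0, 0.0]
wrist_force: [-16.1, 0.4, 44.2]
opening: 0.0
gripper_force: 22.7
```

The near end has stopped hard at 0.1133. Next is the far end, with less push.

```bash
python3 -m jog '[{"delta_pos":[0,0,2.5],"rot":[0,0,0],"grip":1},{"delta_pos":[0,0,3.2],"rot":[0,0,0],"grip":1},{"delta_pos":[4,0,3.2],"rot":[0,0,0],"grip":1},{"delta_pos":[8,0,3.2],"rot":[0,0,0],"grip":1},{"delta_pos":[11,0,2.8],"rot":[0,0,0],"grip":1},{"delta_pos":[11,0,1.5],"rot":[0,0,0],"grip":1},{"delta_pos":[11,0,1],"rot":[0,0,0],"grip":1},{"delta_pos":[11,0,0.7],"rot":[0,0,0],"grip":1},{"delta_pos":[11,0,0.5],"rot":[0,0,0],"grip":1},{"delta_pos":[11,0,0.3],"rot":[0,0,0],"grip":1}]'; python3 -m jog '[{"delta_pos":[0,0,-0.05],"rot":[0,0,0],"grip":1},{"delta_pos":[0,0,-0.1],"rot":[0,0,0],"grip":1},{"delta_pos":[0,0,-0.1],"rot":[0,0,0],"grip":1},{"delta_pos":[0,0,-0.1],"rot":[0,0,0],"grip":1},{"delta_pos":[0,0,-0.1],"rot":[0,0,0],"grip":1},{"delta_pos":[0,0,-0.1],"rot":[0,0,0],"grip":1},{"delta_pos":[0,0,-0.1],"rot":[0,0,0],"grip":1},{"delta_pos":[0,0,-0.1],"rot":[0,0,0],"grip":1},{"delta_pos":[0,0,-0.1],"rot":[0,0,0],"grip":1},{"delta_pos":[0,0,-0.1],"rot":[0,0,0],"grip":1}]'
```

```text
clock: 8.25
eef_pos: [0.5873, -0.0893, 0.1131]
ee_rot: [-0.0, 1.0, -0.0, 0.002]
wrist_force: [-2.8, 2.5, 26.6]
opening: 0.0001
gripper_force: 13.9
clock: 9.25
eef_pos: [0.5873, -0.0893, 0.1131]
ee_rot: [-0.0, 1.0, -0.0, 0.002]
wrist_force: [-1.3, 1.8, 14.4]
opening: -0.0004
gripper_force: 7.3
```

Both ends are at the hard stop. I'll retreat upward and back, then verify.

```bash
python3 -m jog '[{"delta_pos":[0,0,3],"rot":[0,0,0],"grip":1},{"delta_pos":[0,0,7],"rot":[0,0,0],"grip":1},{"delta_pos":[-4,-2,10],"rot":[0,0,0],"grip":1},{"delta_pos":[-8,-4,13],"rot":[0,0,0],"grip":1},{"delta_pos":[-12,-8,15],"rot":[0,0,0],"grip":1},{"delta_pos":[-16,-12,15],"rot":[0,0,0],"grip":1},{"delta_pos":[-20,-16,15],"rot":[0,0,0],"grip":1},{"delta_pos":[-24,-20,15],"rot":[0,0,0],"grip":1},{"delta_pos":[-26,-24,15],"rot":[0,0,0],"grip":1},{"delta_pos":[-26,-24,15],"rot":[0,0,0],"grip":1}]'
python3 - <<'E'
from h import *
for n in ("scene","top"):
    print(n); tilts(np.load(n+"0.npz")['d'],n); p,d=optics.snapshot(n); tilts(d,n)
cv2.imwrite("pics/top2.png",p[...,::-1])
E
```

```text
clock: 10.25
eef_pos: [0.323, -0.3306, 0.2598]
ee_rot: [-0.0, 1.0, -0.002, -0.001]
wrist_force: [1.0, 0.7, -0.1]
opening: 0.0003
gripper_force: 0.0
scene
0.152 931 [ 0.0018 -0.0001  0.0939]
0.029 1005 [ 0.0011 -0.0001  0.094 ]
-0.09 1032 [0.0018 0.0016 0.093 ]
-0.213 1112 [ 0.0047 -0.0004  0.0929]
0.152 925 [ 0.0027 -0.0023  0.094 ]
0.029 1006 [ 0.001  -0.0002  0.0939]
-0.09 1019 [ 0.0007 -0.0032  0.089 ]
-0.213 1125 [ 0.0037 -0.0023  0.093 ]
top
0.152 2625 [ 0.0023 -0.0013  0.0957]
0.029 2603 [0.0029 0.0004 0.0958]
-0.09 2612 [ 0.0027 -0.0007  0.0949]
-0.213 2598 [ 0.0013 -0.0021  0.0951]
0.152 2621 [ 0.0025 -0.0017  0.0958]
0.029 2610 [ 0.001  -0.0023  0.0959]
-0.09 2588 [-0.0014 -0.0007  0.0911]
-0.213 2612 [ 0.0003 -0.0018  0.0951]
```

View pics/top2.png

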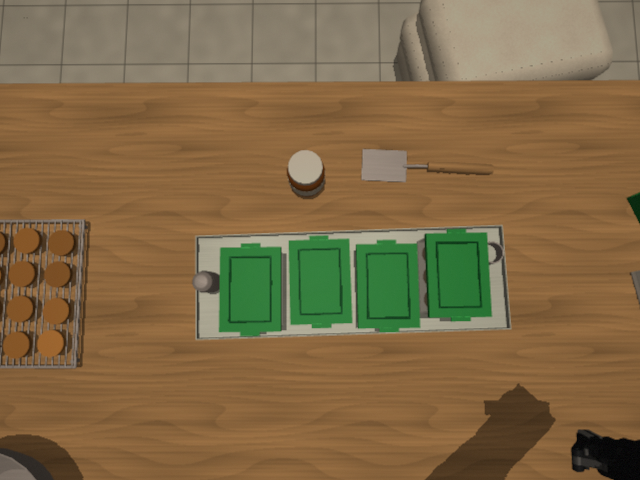

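The picture shows all four lids still on their boxes, with lid C at (388,285). It is 4 mm lower and level. The shaker, cutter, jar and spatula have not moved, and the arm is clear at (600,455).

```bash
python3 -c "
from h import *
print(workorder.finish_job())"
```

```text
the job is handed in; nothing more can be done
None
```

The loose lid was the third from the robot's left (second from its right); it rocked about 0.08 rad when pressed, both short ends are now pressed home (about 4 mm lower and level), nothing else moved, and the job was handed in at about 10 s.

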